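# Lock the lid of the postcard box with its quarter-turn fastener

### The arm

A 6-joint arm with a two-finger parallel gripper is mounted at the origin on the work surface. World frame = base frame: x ahead of the robot, y to its left, z up, the work surface at z = 0. Lengths are in m, angles in rad, forces in N, time in s.
With the tool pointing down it reaches from about 0.325 to 0.9 m from the base axis. Payload 3.5 kg.
Tool frame: the origin (TCP) lies between the finger pads; the fingertips stand nose_length ahead of it and the grasp point (between the pads) lies 6 mm ahead of it (nose_length is the distance from the TCP to the fingertips, in m); z points along the fingers, y is the line along which they close (so a half turn about z gives the same grasp; the last joint's range is limited). The gripper opens to 85 mm and grips with 20 to 120 N. Pads are 22 mm wide; open, the fingers measure 114 mm over their backs; the gripper's body (76 mm by 85 mm) begins 54 mm behind the grasp point. The pads swing forward as they close: fully open they stand 13 mm farther back than shut.
Start: joints at [1.138, 0.276, -0.026, 1.268, 0, 1.467], TCP at [0.202, 0.591, 0.256] pointing down, gripper open.
Joint ranges: [-3.12, 3.12], [-0.85, 1.88], [-1.08, 1.24], [-1.95, 2.15], [-1.57, 1.53], [-3.14, 3.14]. Speed limits (rad/s): [2.57, 2.57, 3.14, 3.14, 3.14, 3.14].

### API

Orientations are given as [roll, pitch, yaw] about the fixed x, y, z axes, in that order (R = Rz(yaw) Ry(pitch) Rx(roll)).
In Python, from workcell import state, read_camera, sign_off, nose_length gives the robot as it stands.
- The arm moves only by the shell command python3 -m handwheel 'ROWS' [FORCE]. ROWS is JSON, a list of rows, each a list of 7 numbers: the closure, from -1 (fully open) to 1 (shut), then the shift along the tool's x, y, z in mm, then the turn, a rotation vector about the tool's x, y, z in rad. In form: [[jaw, tx, ty, tz, ax, ay, az], ...]. A call has 1 to 12 rows; each row shifts and turns the commanded pose from where the row before left it, along the tool's axes as they then stand; what a row does not reach is not made up. A row lasts 1/10 s, in which the tool goes at most 50 mm and 8.59 degrees, less where a joint would pass 70% of its speed; a pose out of reach is approached as far as the arm can. A call is refused whole if a number of a shift passes 50 or a number of a turn 0.15, either way. A call with a gripper value outside its range is refused whole. The fingers move at their own pace and stop on an object; FORCE is the grip in N (left out, the last holds). Time passes only in rows, so rows that do not move let the fingers close. It gives the time, the measured TCP pose, the force, the opening and the grip force at its end, in the units of the state.
- state(): the state, without advancing time (a new reading comes with each control period).
- read_camera(name): name is "side" or "top"; returns a dict with "pixels" (420x560x3 uint8, red, green, blue), "mtx" (3x3 intrinsics, pixels), "extrinsics" (4x4, takes a point from world to camera coordinates). Camera axes: x right, y down, z forward; pixel columns grow to the right and rows downward; lengths in m; the calibration is good to about 2 mm. A picture is of the moment at which its call begins. There is no depth.
- sign_off(): hands the job in; it is judged then, once.
The state is a dict: "time_s": time; "joints": joint angles; "qvel": joint speeds; "joint_efforts": joint torques, N m; "tcp_pos": TCP position; "ee_rot": TCP orientation; "wrist_force": force on the tool from outside, world axes, zero at the start; "torque": the same for the moment, N m; "finger_gap": finger opening in m; "finger_force": force on a finger pad.
Only numpy, scipy, OpenCV 4.12 (cv2) and the standard library are available. Lean on these libraries where they do the work, as an engineer would, in place of code of your own. Each camera call takes 0.05 s, during which the arm holds its last target. There are 200 camera calls.

### The job

The card box on the meeting table is ready for collection, but its sprung lid still stands ajar: set your closed fingertips in the slot of the round fastener on the lid, off its centre, press the lid down flush and, keeping it down, push the slot round to turn the fastener clockwise (seen from above) as far as it goes, so that the lid stays locked flush when you take your hand away. Grasp and lift nothing, do not open the lid, and the mug, glue stick, phone and stack of cards must be left where they are.

Things in the scene. Friction and masses are not known exactly. Their poses are not given: they have to be found in the camera images.
- box: grey steel card box, fixed to the table, 240 (x) x 280 (y) x 100 mm high without lid; origin at the centre of its underside, z up, -x towards its front; yaw up to 0.45 rad either way. A white lid, hinged along the far (+x) top edge at x = 120, z = 100 mm, lies on its rim. Inside the front wall is a strike with a short lead-in ramp, under which the fastener's cam passes when the lid is down.
- lid (a joint): hinge angle of the lid in rad: 0 = flush on the rim (hard stop), larger = front edge higher. A spring holds it ajar at 0.05 to 0.08 (front edge some 16 mm up). About 3 N down on the fastener closes it; released, it springs up again unless the fastener is locked.
- fastener (a joint): turn of the fastener in rad, clockwise seen from above: 0 = unlocked, pi/2 = locked, hard stops at both. Starts between 0 and 0.35 and stays where it is left (friction about 0.1 N m). From about 0.7 on its cam must pass under the strike: with the lid up by more than about 0.02 rad it jams there; with the lid down it turns to the stop and then holds the lid down.
- slot (a point): slot floor's centre, on the turning axis of the fastener, a grey disc 88 mm across with one straight slot right across it: 38 mm wide, 16 mm deep, black floor. Turns with the disc: y along the slot, z up. Slot along the box's y at fastener = 0, along its x at pi/2. Closed fingertips fit loosely: push its side wall 20 to 25 mm off the axis, turning the hand with the slot (a twist on the axis slips).
- collar (a point): where the fastener's axis meets the lid's upper face; fixed to the lid. In the box frame x = -50, y = 0, z = 106 mm with the lid flush, about 11 mm higher ajar; the slot's floor is 3 mm above it. A fixed round steel collar, 108 mm outside and 92 mm inside diameter, 19 mm high, surrounds the disc level with its top, so the disc cannot be gripped from outside.
- mug: white mug, 80 mm across, 95 mm high, handle at its +y; origin at the centre of its underside. Stands left or right of the box; not to be moved.
- glue_stick: white glue stick standing upright, 33 mm across, 95 mm high; origin at the centre of its underside. Stands left or right of the box; not to be moved.
- phone: black phone lying flat, 150 (x) x 72 (y) x 9 mm; origin at the centre of its underside. Not to be moved.
- cards: stack of picture postcards, 105 (x) x 150 (y) x 22 mm; origin at the centre of its underside. Not to be moved.

How it is judged:
On the way:
1. fingertips in the fastener's slot, pressing the lid down (contact force between the fingers and box above 0.5 N and value of joint lid below 0.03 rad and horizontal distance between the grasp point and slot below 0.045 m and z of the grasp point in the frame of slot below 0.034 m), for 0.1 s.
At the end, for the whole second after the job is handed in: Fastener turned to at least 1.4 rad (stop at 1.57) and at rest; lid down within 0.013 rad (about 3 mm at its front edge) with nothing pressing on it; mug, glue stick, phone and cards within 20 mm of where they stood (value of joint fastener above 1.4 rad and value of joint lid below 0.013 rad and velocity of joint fastener between -0.05 and 0.05 rad/s and distance of each of mug, glue_stick, phone, cards from where it was at the start of the episode below 0.02 m); the robot touches nothing.
It fails at once if the lid was lifted open (value of joint lid above 0.2 rad).
It fails at once if the mug was moved or lifted (distance of mug from where it was at the start of the episode above 0.02 m).
It fails at once if the glue stick was moved or lifted (distance of glue_stick from where it was at the start of the episode above 0.02 m).
It fails at once if the phone was moved or lifted (distance of phone from where it was at the start of the episode above 0.02 m).
It fails at once if the stack of cards was moved or lifted (distance of cards from where it was at the start of the episode above 0.02 m).
It also fails if it takes over 42 s, if anything falls off the work surface, if the arm or the gripper's body presses on something with over 40 N, if the wrist force passes 120 N, or if a joint passes its speed limit or range.

## Working session

There is one attempt and no reset: what is moved stays moved. The work goes in short steps, Python scripts to look and compute and a shell command to move; the robot and the scene stay as the last step left them, time stands still between calls to the robot, and variables do not carry over. Pictures are saved under pics/ and viewed, at most 10 in all, crops included, and the job is handed in when it is done.

```bash
mkdir -p pics; python3 - <<'E'
from workcell import *
import cv2
print(state()); print(nose_length() if callable(nose_length) else nose_length)
for n in("top","side"):
    c=read_camera(n); cv2.imwrite(f"pics/{n}0.png",c["pixels"][:,:,::-1]); print(c["mtx"],c["extrinsics"])
E
```

```text
{'time_s': 0.0, 'joints': array([ 1.13761073e+00,  2.77163506e-01, -2.78892387e-02,  1.26800063e+00,
       -4.93092637e-06,  1.46742620e+00]), 'qvel': array([ 8.32750095e-05, -2.46558709e-04, -7.74472349e-05, -1.06042369e-03,
        3.19210023e-03,  2.73059695e-04]), 'joint_efforts': array([-1.47959920e-03, -4.45509338e+01,  2.95203280e+01,  1.66110008e-02,
       -1.63846344e-04, -5.59745231e-06]), 'tcp_pos': array([0.20210473, 0.59065445, 0.25513676]), 'ee_rot': array([-3.13934714e+00, -2.27991664e-04,  2.81177693e+00]), 'wrist_force': array([ 0.79719807, -0.74905689,  0.13872958]), 'torque': array([-0.01749734, -0.01008639,  0.04113392]), 'finger_force': 0.0, 'finger_gap': 0.085227022134732}
0.025
[[540.09881974   0.         266.1729778 ]
 [  0.         540.09881974 212.0254552 ]
 [  0.           0.           1.        ]] [[ 0.02179961 -0.99974099 -0.00653686  0.03954348]
 [-0.99424023 -0.02099247 -0.10509842  0.55127169]
 [ 0.10493397  0.00879031 -0.99444034  1.40467936]
 [ 0.          0.          0.          1.        ]]
[[542.92109677   0.         282.3807082 ]
 [  0.         542.92109677 215.89564046]
 [  0.           0.           1.        ]] [[ 0.9665369  -0.25587682  0.01826112 -0.53889914]
 [-0.18530794 -0.74565177 -0.64005031  0.19794563]
 [ 0.17739048  0.61524832 -0.76811596  1.23615976]
 [ 0.          0.          0.          1.        ]]
```

View pics/top0.png

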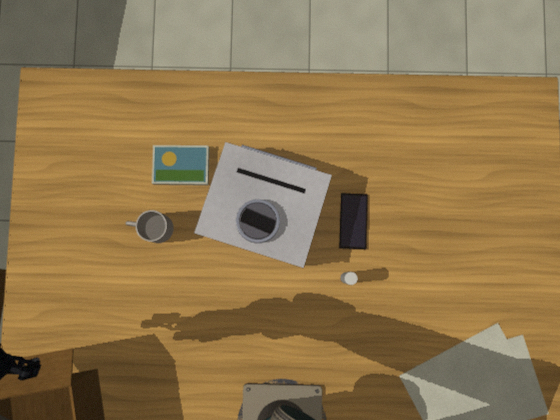

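View pics/side0.png

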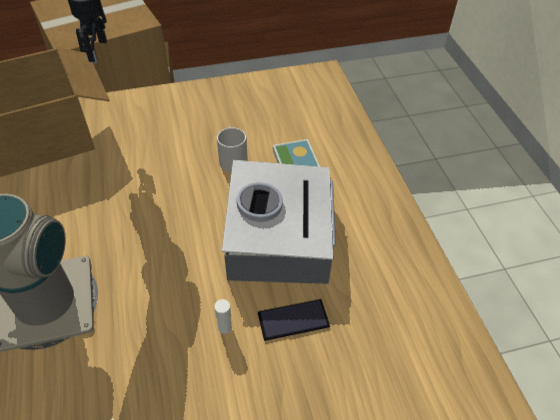

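The top view shows the box with its lid corners at about (227,143), (330,176), (304,267) and (195,233). The collar is around (259,220), with a black slot running from (242,212) to (276,228). The mug is at (153,227), the glue stick at (350,278), the phone at (354,221) and the cards at (180,165). The side view confirms the same layout, with the collar at (260,202).

```bash
cat > h.py <<'E'
import numpy as np,cv2
from workcell import *
def ray(c,uv,z):
    R,t=c["extrinsics"][:3,:3],c["extrinsics"][:3,3]
    d=R.T@np.linalg.inv(c["mtx"])@np.array([uv[0],uv[1],1.]); o=-R.T@t
    return o+d*(z-o[2])/d[2]
def proj(c,p):
    q=c["mtx"]@(c["extrinsics"][:3,:3]@np.array(p)+c["extrinsics"][:3,3]); return q[:2]/q[2]
def black(c,roi,thr=45):
    x0,y0,x1,y1=roi; m=np.zeros(c["pixels"].shape[:2],np.uint8)
    m[y0:y1,x0:x1]=(c["pixels"][y0:y1,x0:x1].max(2)<thr)*255
    cs=cv2.findContours(m,cv2.RETR_EXTERNAL,cv2.CHAIN_APPROX_NONE)[0]
    return max(cs,key=cv2.contourArea)
E
python3 - <<'E'
from h import *
c=read_camera("top");s=read_camera("side")
k=black(c,(235,195,285,245)); w=np.array([ray(c,p[0],.120)[:2] for p in k],np.float32)*1000
print("slot",cv2.minAreaRect(w), cv2.minAreaRect(k))
k2=black(s,(238,180,285,225)); w2=np.array([ray(s,p[0],.120)[:2] for p in k2],np.float32)*1000
print("side slot",cv2.minAreaRect(w2))
# card slot gives box yaw (black strip)
k3=black(c,(230,160,312,200)); print("strip",cv2.minAreaRect(np.array([ray(c,p[0],.108)[:2] for p in k3],np.float32)*1000))
# collar: non-lid grey ring -> fit ellipse
g=c["pixels"].max(2).astype(np.uint8); m=np.zeros_like(g); m[190:250,228:292]=(g[190:250,228:292]<150)*255
q=max(cv2.findContours(m,cv2.RETR_EXTERNAL,cv2.CHAIN_APPROX_NONE)[0],key=cv2.contourArea); print("collar px",cv2.minEnclosingCircle(q),cv2.fitEllipse(q), ray(c,cv2.minEnclosingCircle(q)[0],.13))
w=cv2.threshold(g,150,255,0)[1]
for a in[(227,143),(330,176),(304,267),(195,233)]: print(a,ray(c,a,.108).round(4))
for p in [(350,278)]: print("glue",ray(c,p,.095))
big=np.hstack([cv2.resize(c["pixels"][180:260,210:310],(400,320),interpolation=2),cv2.resize(s["pixels"][165:245,210:310],(400,320),interpolation=2)])
cv2.imwrite("pics/z1.png",big[:,:,::-1])
E
```

```text
slot ((518.9872436523438, 71.20716094970703), (84.53241729736328, 35.251644134521484), 67.92308044433594) ((257.6810607910156, 220.57760620117188), (34.008365631103516, 14.181095123291016), 23.198591232299805)
side slot ((518.884765625, 80.11068725585938), (72.60675811767578, 36.03953170776367), 67.6986083984375)
strip ((623.1505737304688, 40.98457717895508), (175.0057830810547, 8.673009872436523), 73.63294982910156)
collar px ((261.5993957519531, 220.43072509765625), 26.00408935546875) ((261.2104797363281, 220.70025634765625), (45.031646728515625, 51.50358963012695), 88.73188781738281) [0.51860583 0.06128052 0.13      ]
(227, 143) [0.7164 0.1541 0.108 ]
(330, 176) [ 0.6368 -0.1084  0.108 ]
(304, 267) [ 0.4069 -0.0461  0.108 ]
(195, 233) [0.4855 0.2274 0.108 ]
glue [ 0.38212274 -0.16214475  0.095     ]
```

View pics/z1.png

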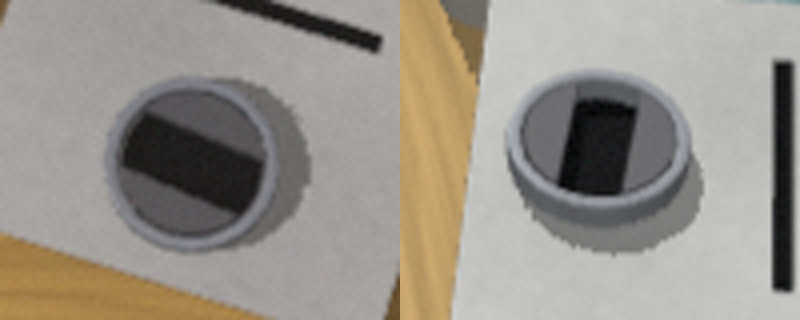

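Zoomed views: the slot floor shows cleanly inside the ring in both cameras, and they agree to a few mm. The axis is at about (0.5185, 0.071) and the slot points along 68°. The box's y axis is at about 74°, so the fastener starts near 0.1 rad. The floor is about 35 x 85 mm, which fits the given sizes. I'll put tool y along the slot and work at the +y end, so the push is along tool -x.

```bash
python3 -m handwheel '[[1,-30,-24,0,0,0,0],[1,-36,-28,0,0,0,0],[1,-39,-30,0,0,0,0],[1,-39,-30,0,0,0,0],[1,-39,-30,0,0,0,0],[1,-39,-30,0,0,0,0],[1,-39,-30,0,0,0,0],[1,-39,-30,0,0,0,0],[1,-39,-30,0,0,0,0],[1,-39,-30,0,0,0,0],[1,-39,-30,0,0,0,0],[1,-36,-28,0,0,0,0]]' 40; cat > aim.py <<'E'
from h import *
from scipy.spatial.transform import Rotation as Ro
import sys
C=np.array([.5185,.0713]);th=float(sys.argv[1]);r=float(sys.argv[2]);lat=float(sys.argv[3]);z=float(sys.argv[4]) # slot angle rad world, r, lateral push mm, TCP z
s=state();R=Ro.from_euler("xyz",s["ee_rot"])
y=np.array([np.cos(th),np.sin(th)]);p=np.array([np.sin(th),-np.cos(th)])
t=np.r_[C+y*r/1000+p*lat/1000,z]
G=Ro.from_matrix(np.c_[np.r_[-p,0],np.r_[y,0],[0,0,-1]])
print("t",s["time_s"],"tcp",s["tcp_pos"].round(4),"F",s["wrist_force"].round(1),"gap",s["finger_gap"].round(4))
print("shift mm",((R.inv().apply(t-s["tcp_pos"]))*1000).round(1),"turn",(R.inv()*G).as_rotvec().round(3))
E
python3 aim.py 1.185 22 0 .2
```

```text
time_s: 1.4
tcp_pos: [0.5185, 0.1114, 0.2563]
ee_rot: [3.141, 0.0, 2.811]
wrist_force: [1.4, 0.8, -0.1]
finger_gap: -0.0002
finger_force: 0.0Traceback (most recent call last):
  File "aim.py", line 9, in <module>
    print("t",s["time_s"],"tcp",s["tcp_pos"].round(4),"F",s["wrist_force"].round(1),"gap",s["finger_gap"].round(4))
                                                                                          ^^^^^^^^^^^^^^^^^^^^^
AttributeError: 'float' object has no attribute 'round'
```

```bash
sed -i 's/s\["finger_gap"\].round(4)/s["finger_gap"]/' aim.py; python3 aim.py 1.185 22 0 .185
```

```text
t 1.4 tcp [0.5185 0.1114 0.2563] F [ 1.4  0.8 -0.1] gap -0.00021800324837392945
shift mm [-14.2 -16.   71.3] turn [0.    0.    0.055]
```

```bash
python3 -m handwheel '[[1,-7,-8,20,0,0,0.055],[1,-6,-7,25,0,0,0],[1,0,0,25,0,0,0],[1,0,0,0,0,0,0],[1,0,0,0,0,0,0]]'; python3 aim.py 1.185 22 0 .15; python3 - <<'E'
from h import *
c=read_camera("top");s=read_camera("side")
big=np.hstack([cv2.resize(c["pixels"][180:260,210:310],(400,320),interpolation=2),cv2.resize(s["pixels"][145:245,200:325],(400,320),interpolation=2)])
cv2.imwrite("pics/z2.png",big[:,:,::-1])
E
```

```text
time_s: 1.9
tcp_pos: [0.5241, 0.0949, 0.1862]
ee_rot: [-3.141, -0.001, 2.757]
wrist_force: [-0.4, -0.5, -0.5]
finger_gap: -0.0003
finger_force: 0.0
t 1.9 tcp [0.5241 0.0949 0.1862] F [-0.4 -0.5 -0.5] gap -0.0003278473024306233
shift mm [-3.7 -2.  36.2] turn [-0.001 -0.001  0.001]
```

View pics/z2.png

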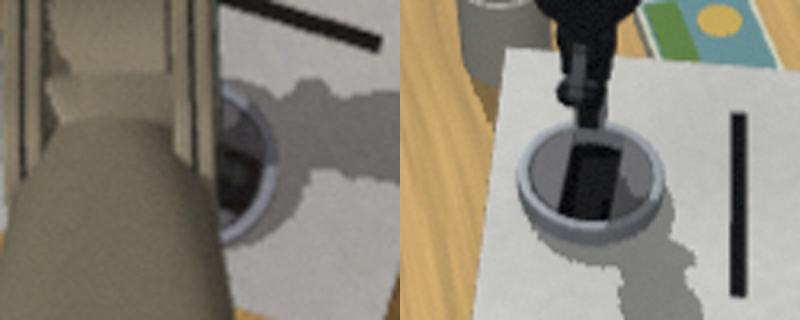

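The fingertips hang over the upper (+y) end of the slot, and in the side view they are in line with it at about (590,130) in the crop. I'll correct by a few mm and lower them into the slot.

```bash
python3 -m handwheel '[[1,-3,-3,8,0,0,0],[1,0,0,10,0,0,0],[1,0,0,10,0,0,0],[1,0,0,5,0,0,0],[1,0,0,0,0,0,0]]'; python3 aim.py 1.185 22 0 .134
```

```text
time_s: 2.5
tcp_pos: [0.5251, 0.091, 0.1518]
ee_rot: [-3.14, -0.003, 2.757]
wrist_force: [-0.8, -0.5, 1.0]
finger_gap: -0.0001
finger_force: 0.0
t 2.5 tcp [0.5251 0.091  0.1518] F [-0.8 -0.5  1. ] gap -6.333077527765654e-05
shift mm [-1.3  1.3 17.8] turn [-0.001 -0.003  0.001]
```

```bash
python3 -m handwheel '[[1,0,1,6,0,0,0],[1,0,0,6,0,0,0],[1,0,0,6,0,0,0],[1,0,0,3,0,0,0],[1,0,0,0,0,0,0],[1,0,0,0,0,0,0]]'; python3 aim.py 1.185 22 8 .134
```

```text
time_s: 3.1
tcp_pos: [0.527, 0.0921, 0.1339]
ee_rot: [3.141, 0.001, 2.757]
wrist_force: [-3.8, 0.6, 9.3]
finger_gap: -0.0
finger_force: 5.3
t 3.1 tcp [0.527  0.0921 0.1339] F [-3.8  0.6  9.3] gap -4.323626708815881e-06
shift mm [-8.  -0.5 -0.1] turn [0.001 0.001 0.001]
```

The tips are on the slot floor at flush height (tip z 0.109) with 9 N down. Next I take up the play, then turn the first part.

```bash
python3 -m handwheel '[[1,-4,0,0,0,0,0],[1,-4,0,0,0,0,0],[1,0,0,0,0,0,0],[1,-2.2,-0.8,0,0,0,0.1],[1,-2.2,-0.8,0,0,0,0.1],[1,-2.2,-0.8,0,0,0,0.1],[1,0,0,0,0,0,0]]'; python3 aim.py 0.885 22 8 .134
```

```text
time_s: 3.8
tcp_pos: [0.5382, 0.0836, 0.1339]
ee_rot: [-3.141, -0.001, 2.455]
wrist_force: [-5.6, -0.6, 12.1]
finger_gap: -0.0002
finger_force: 6.2
t 3.8 tcp [0.5382 0.0836 0.1339] F [-5.6 -0.6 12.1] gap -0.0002185778248312249
shift mm [-0.5 -0.  -0.1] turn [-0.001 -0.001 -0.001]
```

```bash
python3 -m handwheel '[[1,-2.5,-0.8,0,0,0,0.1],[1,-2.5,-0.8,0,0,0,0.1],[1,-2.5,-0.8,0,0,0,0.1],[1,-2.5,-0.8,0,0,0,0.1],[1,-2.5,-0.8,0,0,0,0.1],[1,0,0,0,0,0,0]]'; python3 aim.py 0.385 22 9 .134; python3 -c "
from h import *
s=read_camera('side');c=read_camera('top')
cv2.imwrite('pics/z3.png',np.hstack([cv2.resize(x['pixels'][145:245,200:325],(400,320),interpolation=2) for x in (c,s)])[:,:,::-1])"
```

```text
time_s: 4.4
tcp_pos: [0.5416, 0.0723, 0.1338]
ee_rot: [-3.139, -0.003, 1.955]
wrist_force: [-8.7, 1.1, 15.0]
finger_gap: -0.0001
finger_force: 7.6
t 4.4 tcp [0.5416 0.0723 0.1338] F [-8.7  1.1 15. ] gap -9.878405616340766e-05
shift mm [-1.3  0.3 -0.2] turn [-0.003 -0.003 -0.   ]
```

View pics/z3.png

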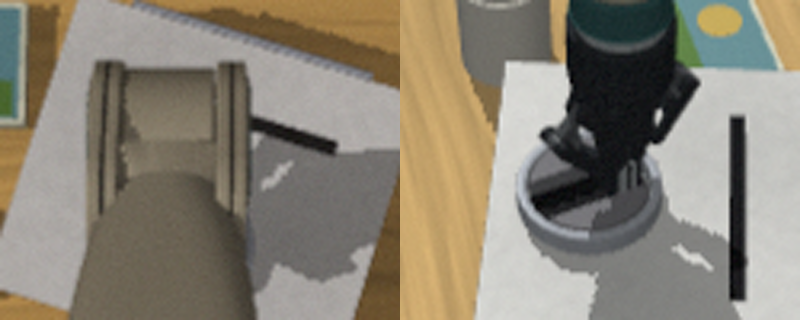

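The side view shows the lid down and the disc turned, with the slot now running from about (535,205) to (630,180) in the crop and the fingers in its far end. I'll carry on to the stop.

```bash
python3 -m handwheel '[[1,-2.5,-0.9,0,0,0,0.1],[1,-2.5,-0.9,0,0,0,0.1],[1,-2.5,-0.9,0,0,0,0.1],[1,-2.5,-0.9,0,0,0,0.1],[1,-2.5,-0.9,0,0,0,0.1],[1,-2.5,-0.9,0,0,0,0.1],[1,-2,-0.5,0,0,0,0.07],[1,-2,0,0,0,0,0],[1,-2,0,0,0,0,0],[1,0,0,0,0,0,0]]'; python3 aim.py -0.285 22 9 .134
```

```text
time_s: 5.5
tcp_pos: [0.5406, 0.0562, 0.134]
ee_rot: [3.14, -0.016, 1.29]
wrist_force: [1.3, 15.2, 5.8]
finger_gap: -0.0
finger_force: 9.5
t 5.5 tcp [0.5406 0.0562 0.134 ] F [ 1.3 15.2  5.8] gap -2.553912029909464e-05
shift mm [-0.7 -3.5  0. ] turn [ 0.001 -0.016  0.004]
```

```bash
python3 -m handwheel '[[1,-2,0,0,0,0,0],[1,-2,0,0,0,0,0],[1,0,0,0,0,0,0]]'; python3 aim.py -0.285 22 9 .134
```

```text
time_s: 5.8
tcp_pos: [0.5405, 0.0558, 0.1342]
ee_rot: [3.14, -0.025, 1.292]
wrist_force: [4.6, 26.3, 4.0]
finger_gap: -0.0003
finger_force: 13.4
t 5.8 tcp [0.5405 0.0558 0.1342] F [ 4.6 26.3  4. ] gap -0.00025397619730077646
shift mm [-0.3 -3.4  0.2] turn [ 0.001 -0.025  0.006]
```

Hard stop: the force rose from 15 to 26 N with only 0.4 mm of motion. I'll release the side load, lift out and retreat to one side.

```bash
python3 -m handwheel '[[1,5,0,0,0,0,0],[1,5,0,0,0,0,0],[1,3,0,0,0,0,0],[1,0,0,-10,0,0,0],[1,0,0,-20,0,0,0],[1,0,0,-40,0,0,0],[1,0,0,-45,0,0,0],[1,30,0,-30,0,0,0],[1,45,0,0,0,0,0],[1,45,0,0,0,0,0],[1,45,0,0,0,0,0],[1,45,0,0,0,0,0]]'; python3 -m handwheel '[[1,45,0,0,0,0,0],[1,30,0,0,0,0,0],[1,0,0,0,0,0,0],[1,0,0,0,0,0,0]]'; python3 - <<'E'
from h import *
c=read_camera("top");s=read_camera("side")
for n,x,roi in(("top",c,(235,195,285,245)),("side",s,(238,180,290,228))):
    k=black(x,roi);print(n,cv2.minAreaRect(np.array([ray(x,p[0],.109)[:2] for p in k],np.float32)*1000))
cv2.imwrite('pics/z4.png',np.hstack([cv2.resize(x['pixels'][130:290,150:350],(400,320),interpolation=2) for x in (c,s)])[:,:,::-1])
E
```

```text
time_s: 7.0
tcp_pos: [0.5999, 0.2624, 0.2775]
ee_rot: [3.141, -0.0, 1.286]
wrist_force: [0.1, -0.1, -0.4]
finger_gap: -0.0
finger_force: 0.0
time_s: 7.4
tcp_pos: [0.6203, 0.333, 0.2766]
ee_rot: [-3.141, 0.001, 1.288]
wrist_force: [-0.1, -0.2, -0.4]
finger_gap: 0.0
finger_force: 0.0
top ((516.7383422851562, 72.92605590820312), (35.63139724731445, 83.38360595703125), 76.21281433105469)
side ((518.529052734375, 82.7707290649414), (22.17239761352539, 83.39922332763672), 76.07315826416016)
```

View pics/z4.png

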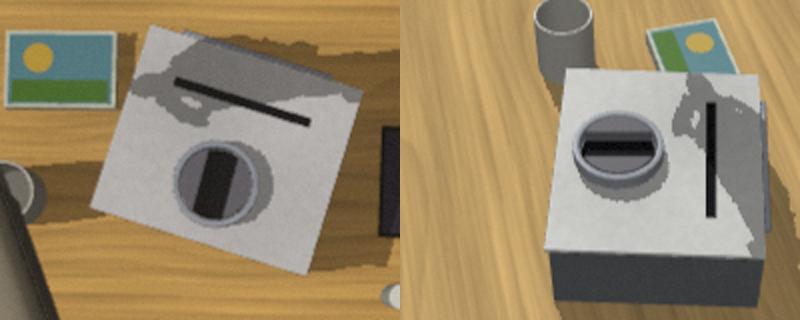

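In both views the slot lies along -13.8°, against about -16.3° for the box's x axis, so the fastener is at about 1.53 rad. The lid sits flush, and the objects in these crops have not moved: the mug at (565,35) and the cards at (60,68). The hand is clear.

```bash
python3 -c "
from workcell import *
print(sign_off())"
```

```text
the job is handed in; nothing more can be done
None
```

I pressed the lid down flush and turned the fastener clockwise to its stop (about 1.53 rad measured from the images), then handed the job in at 7.5 s with the hand clear; the lid looked flush and the mug and cards unmoved, I did not re-check the phone and glue stick, and the hand-in gave no verdict.

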